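# Wind the clay dryer's timer, then hold its blower plunger at the third click

### The arm

A 6-joint arm with a two-finger parallel gripper is mounted at the origin on the work surface. World frame = base frame: x ahead of the robot, y to its left, z up, the work surface at z = 0. Lengths are in mm, angles in rad, forces in N, time in s.
With the tool pointing down it reaches from about 400 to 825 mm from the base axis. Payload 7 kg.
Tool frame: the origin (TCP) lies on the centre line of the jaws, within the pads' length; the fingertips stand 14 mm ahead of it and the grasp point (between the pads) lies 5 mm behind it; y points along the fingers, x is the direction in which the jaws open and shut, and the axes are right-handed (so a half turn about y gives the same grasp; the last joint's range is limited). The gripper opens to 88 mm and grips with 3 to 60 N. Pads are 19 mm wide; open, the fingers measure 130 mm over their backs; the gripper's body (78 mm by 193 mm) begins 47 mm behind the grasp point.
Start: joints at [1.46, 0.359, 0.012, 0, -1.224, -0.288], TCP at [262.117, 622.005, 240.561] pointing down, gripper open.
Joint ranges: [-3.07, 3.07], [-1.43, 2.12], [-1.02, 1.25], [-3.03, 1.67], [-3.05, -0], [-3.03, 3.03]. Speed limits (rad/s): [2.39, 2.39, 3.01, 3.14, 3.14, 3.14].

### API

Orientations are given as a unit quaternion [w, x, y, z].
In Python, from workcell import env gives the robot as it stands. The module is installed in compiled form; this text tells all that it offers.
- The arm moves only by the tool step_arm, never from a script. Its argument "motion" is a list of rows, each a list of 5 numbers: the shift along the tool's x, y, z in m, then the turn about the tool's y in rad, then the opening, from 0 (shut) to 1 (fully open). A call has exactly 10 rows; each row shifts and turns the commanded pose from where the row before left it, along the tool's axes as they then stand; what a row does not reach is not made up. A row lasts 1/8 s, in which the tool goes at most 62.5 mm and 10.7 degrees, less where a joint would pass 70% of its speed; a pose out of reach is approached as far as the arm can. A call with a gripper value outside its range is refused whole. The fingers move at their own pace and stop on an object; the grip force is fixed at half the most. Time passes only in rows, so rows that do not move let the fingers close, or fill a call up. It gives the time, the measured TCP pose, the force and the opening at its end, in the units of the state.
- env.get_state(): the state, without advancing time (a new reading comes with each control period).
- env.get_image(name): name is "scene" or "side" or "wrist"; returns the picture (384x512x3 uint8, blue, green, red); there is no depth.
- env.camera_model(name): a dict with "fov_y" (degrees; the focal length in pixels is half the picture's height over the tangent of half this angle, whatever the lens; pixels are square), "cx", "cy" (the principal point, pixels), "distortion" ([k1, k2, p1, p2, k3] as OpenCV has them; the pictures are not rectified), "rvec" (rotation vector, rad) and "tvec" (3), from world to camera coordinates, as OpenCV has them; the wrist camera has in their place "hand_eye" (4x4, takes a point from camera to tool coordinates, whose origin is the TCP and whose axes are the tool frame's). Camera axes: x right, y down, z forward; pixel columns grow to the right and rows downward; lengths in mm; the calibration is good to about 2 mm. A picture is of the moment at which its call begins: read the wrist's pose just before it. camera_model takes no time and is no camera call.
- env.job_done(): hands the job in, once; it reports no verdict.
The state is a dict: "time_s": time; "q": joint angles; "qvel": joint speeds; "effort": joint torques, N m; "eef_pos": TCP position; "ee_rot": TCP orientation; "force": force on the tool from outside, world axes, zero at the start; "moment": the same for the moment, N m; "gripper_width": opening from 0.0 (shut) to 1.0 (fully open).
Only numpy, scipy, OpenCV 4.12 (cv2) and the standard library are available. Lean on these libraries where they do the work, as an engineer would, in place of code of your own. Each camera call takes 0.05 s, during which the arm holds its last target.

### The job

Blow the painted clay birds dry: first wind the dryer's clockwork timer by its wing key, clockwise seen from above, letting go and gripping afresh as often as needed, until its pointer has come half a turn from rest, to the raised bar on the timer face or past it. Then press the blower's spring-return plunger down past its first two clicks to the third (third ring of the stem level with the collar's mouth, not on down to the bottom stop) and finish while holding it there with the fingers; it springs up if let go. Leave the birds and the other things on the table where they are.

Things in the scene. Friction and masses are not known exactly. Their poses are not given: they have to be found in the camera images.
- dryer: fixed white steel box, 200 (x) x 370 (y) x 80 mm high, standing on the table, steel grille in the middle of its flat deck; origin at the centre of its underside, z up. The clay birds dry on the grille between two grey control pods
- timer: fixed grey pod, 84 x 84 x 30 mm high, near one end of the dryer's deck (either end), with a round face, a wing key in its middle and a raised bar (12 x 5 x 5 mm) on the face at its -x edge; origin at the centre of its underside, 80 mm above the table; its +x axis is where the key's pointer stands at key value 0
- key_grip (a point): centre of the steel wing of the key, on the key's vertical axis, 65 mm above the pod's underside. The wing is a flat upright plate 40 long x 8 thick x 26 mm high (13 mm above and below this point), clear of the pod's top by 22 mm
- key (a joint): how far the key is wound, rad, clockwise seen from above; 0 rest, starts at 0 to 0.5, stop at 3.7; pi = pointer at the raised bar (2.95 and more counts). The wing's length and the thin pointer near the face lie along the pod's +x axis turned clockwise by this value. Takes 0.1 to 0.2 N m to turn, stays where it is let go, unwinds if turned back
- blower: fixed grey pod, 84 x 84 x 30 mm high, near the other end of the dryer's deck, with the upright plunger in its middle, rising through a collar (32 mm wide, mouth 42 mm above the pod's underside); origin at the centre of its underside, 80 mm above the table
- plunger_top (a point): centre of the flat top of the plunger's black knob, 38 mm wide and 14 mm thick, on a stem with three dark rings; 181 mm above the table when up, moves straight down as pressed
- plunger (a joint): how far the plunger is pressed down, m; 0 up, clicks at 0.012, 0.024 and 0.036 (ring 1, 2, 3 level with the collar's mouth), bottom stop at 0.045. A spring pushes it back up with about 7 N at the top to 11 N at the third click, and on the way to each click the push first rises by about 3 N, then drops 2 to 3 N below the plain spring just short of the click (5 N least, 13 N most); it never stays down by itself
- bird_a: flat terracotta clay bird, about 85 x 46 x 9 mm, lying on the grille; origin at the centre of its underside
- bird_b: flat white clay bird of the same shape, lying on the grille
- bird_c: flat white clay bird of the same shape, lying on the table
- paint_pot: white paint pot, 75 mm wide, 78 mm high, a thin stirring stick leaning out of it to 170 mm; origin at the centre of its underside
- water_mug: white mug, 80 mm wide, 90 mm high; origin at the centre of its underside
- varnish_jar: amber jar with lid, 56 mm wide, 70 mm high; origin at the centre of its underside
- palette: white plate, 140 mm wide, 18 mm high; origin at the centre of its underside
- brush: broad paint brush with black handle, 200 mm long, lying on the table

How it is judged:
By the outcome, as a careful person would: the job done as asked, in the order asked, and still so for the second after the job is handed in, while the arm keeps its last pose, push and grip.
It also fails if it takes over 67 s, if anything falls off the work surface, if the arm or the gripper's body presses on something with over 40 N, if the wrist force passes 120 N, or if a joint passes its speed limit or range.

## Working session

There is one attempt and no reset: what is moved stays moved. The work goes in short steps, Python scripts to look and compute and a tool call to move; the robot and the scene stay as the last step left them, time stands still between calls to the robot, and variables do not carry over. Pictures are saved under pics/ and viewed, and the job is handed in when it is done.

Besides the shell and the picture viewer there is one more tool, called after "Emit:" as name([rows], argument=value, ...), one row to a line, values as JSON. step_arm: Moves the arm, as the interface text tells. Its arguments: {"type":"object","properties":{"motion":{"type":"array"}},"required":["motion"]}

```bash
mkdir -p pics
python3 - <<'E'
from workcell import env
import cv2
s=env.get_state();print(s)
for n in ["scene","side","wrist"]:
    print(n,env.camera_model(n))
    cv2.imwrite(f"pics/{n}0.png",env.get_image(n))
E
```

```text
{'time_s': 0.0, 'q': array([ 1.46011967e+00,  3.59368837e-01,  1.10689426e-02, -3.59802283e-04,
       -1.22407462e+00, -2.88088184e-01]), 'qvel': array([-0.00037036, -0.00136746, -0.00052462, -0.0001697 , -0.00142172,
        0.000575  ]), 'effort': array([ 7.34117912e-04, -5.82710373e+01,  2.93064415e+01,  6.99800581e+00,
        6.95346709e-03, -1.59070282e-04]), 'eef_pos': array([261.93674546, 621.6096495 , 239.63697653]), 'ee_rot': array([-0.39057653,  0.39147609, -0.58879912,  0.58950152]), 'force': array([-0.20730159, -0.74640754, -0.18452155]), 'moment': array([-0.02479194, -0.03202423, -0.03796631]), 'gripper_width': 0.9994914061075574}
scene {'fov_y': 42.66951427065055, 'cx': 251.69715595185204, 'cy': 196.20757063920541, 'distortion': array([0.01385299, 0.        , 0.        , 0.        , 0.        ]), 'rvec': array([ 2.33075631,  0.77631183, -0.28114263]), 'tvec': array([-451.97530022, -154.70215758, 1829.64286621])}
side {'fov_y': 43.19147777212571, 'cx': 255.1731075884119, 'cy': 188.70718757055715, 'distortion': array([0.02221752, 0.        , 0.        , 0.        , 0.        ]), 'rvec': array([ 2.34441027, -0.41030717,  0.18140012]), 'tvec': array([-538.46213022,  219.45158994, 1277.08528863])}
wrist {'fov_y': 68.49367518999782, 'cx': 255.92362587273718, 'cy': 190.528113041189, 'distortion': array([-0.03384346,  0.        ,  0.        ,  0.        ,  0.        ]), 'hand_eye': array([[ 9.99999746e-01, -4.98694286e-05,  7.10897209e-04,
        -4.20337334e-01],
       [-7.00008730e-04, -2.55751745e-01,  9.66742238e-01,
        -1.44213457e+02],
       [ 1.33602319e-04, -9.66742490e-01, -2.55751715e-01,
         6.89732603e+01],
       [ 0.00000000e+00,  0.00000000e+00,  0.00000000e+00,
         1.00000000e+00]])}
```

View pics/scene0.png

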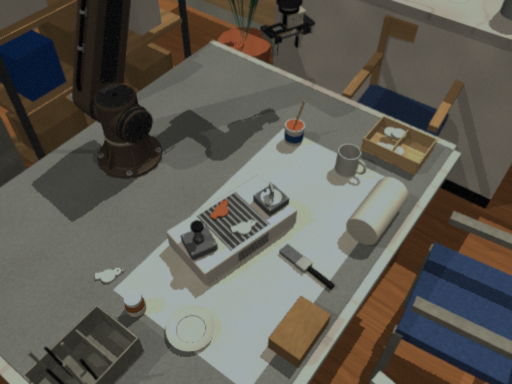

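View pics/side0.png

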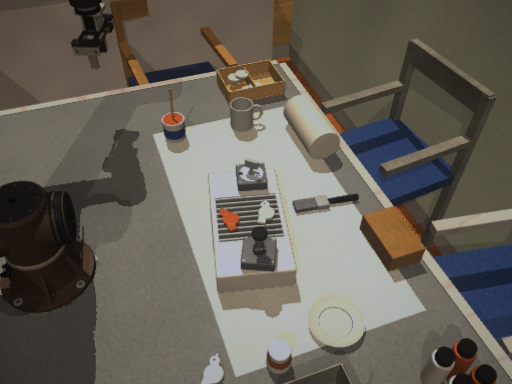

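View pics/wrist0.png

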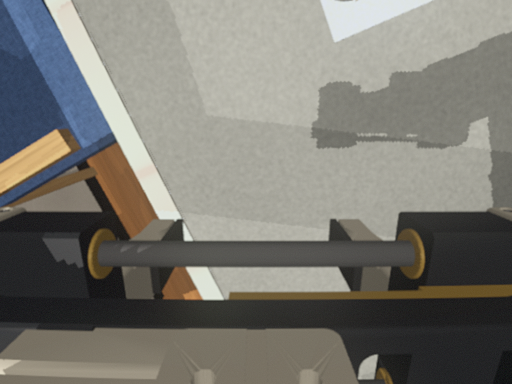

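```bash
cat > h.py <<'E'
import numpy as np, cv2
from scipy.spatial.transform import Rotation as R
from workcell import env
def K(m):
    f=192/np.tan(np.radians(m["fov_y"]/2)); return np.array([[f,0,m["cx"]],[0,f,m["cy"]],[0,0,1]])
def rot(s): 
    q=s["ee_rot"]; return R.from_quat([q[1],q[2],q[3],q[0]])
def ext(n,s=None):
    m=env.camera_model(n)
    if n=="wrist":
        H=m["hand_eye"]; Rt=rot(s).as_matrix()
        Rcw=Rt@H[:3,:3]; c=Rt@H[:3,3]+s["eef_pos"]
        return m,Rcw.T,-Rcw.T@c
    return m,cv2.Rodrigues(m["rvec"])[0],m["tvec"]
def proj(n,P,s=None):
    m,Rm,t=ext(n,s)
    return cv2.projectPoints(np.array(P,float).reshape(-1,1,3),cv2.Rodrigues(Rm)[0],t,K(m),m["distortion"])[0].reshape(-1,2)
def at_z(n,uv,z,s=None):
    m,Rm,t=ext(n,s)
    p=cv2.undistortPoints(np.array(uv,float).reshape(1,1,2),K(m),m["distortion"]).ravel()
    d=Rm.T@np.array([p[0],p[1],1]); c=-Rm.T@t
    return c+d*(z-c[2])/d[2]
def crop(fn,x0,y0,x1,y1,k,out):
    im=cv2.imread(fn)[y0:y1,x0:x1]; cv2.imwrite(out,cv2.resize(im,None,fx=k,fy=k,interpolation=cv2.INTER_CUBIC))
E
python3 - <<'E'
from h import *
s=env.get_state(); print(rot(s).as_matrix().round(3))
crop("pics/scene0.png",160,170,310,290,5,"pics/sc1.png")
crop("pics/side0.png",195,150,305,300,4,"pics/sd1.png")
E
```

```text
[[-0.388 -0.     0.922]
 [-0.922 -0.001 -0.388]
 [ 0.001 -1.     0.   ]]
```

View pics/sc1.png

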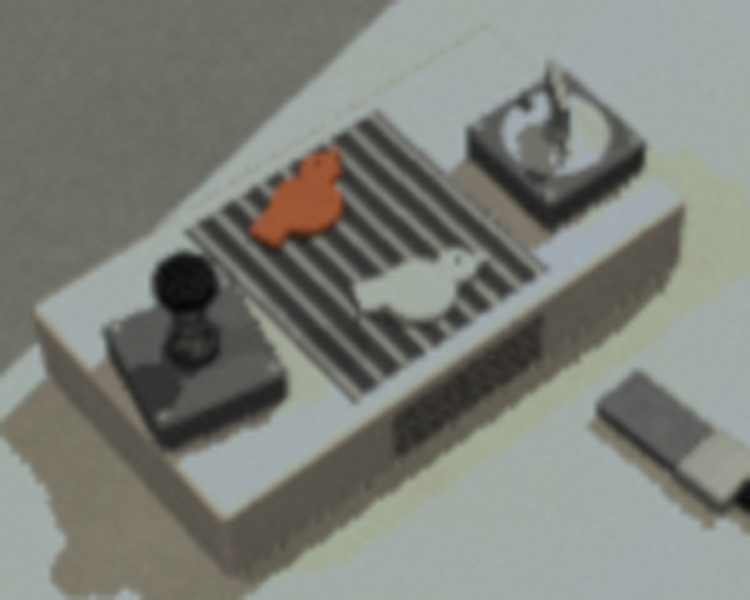

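View pics/sd1.png

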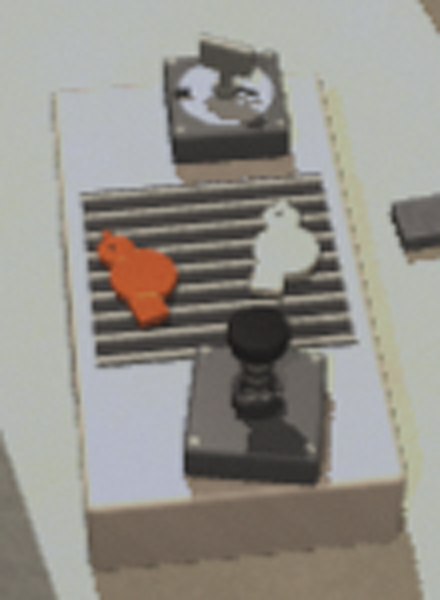

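Run:
```python
from h import *
print("knob",at_z("scene",(197.2,224.3),181),at_z("side",(260,232),181))
print("timer",at_z("scene",(271.2,197.4),110),at_z("side",(251.7,174.2),110))
f=lambda x,y:(160+x/5,170+y/5); g=lambda x,y:(195+x/4,150+y/4)
for p in [(470,128),(550,198),(645,143)]: print("tp sc",at_z("scene",f(*p),110).round())
for p in [(165,60),(172,135),(288,130)]: print("tp sd",at_z("side",g(*p),110).round())
for p in [(35,310),(225,520),(685,208),(487,28)]: print("box sc",at_z("scene",f(*p),80).round())
for p in [(55,92),(88,508),(402,480),(318,75)]: print("box sd",at_z("side",g(*p),80).round())
print("wing", at_z("side",g(200,38),158),at_z("side",g(254,50),158))
```

```text
knob [ 513.7533511  -191.55687399  181.        ] [ 512.30202563 -194.28989721  181.        ]
timer [590.83144062  66.68111465 110.        ] [585.39299668  64.97024311 110.        ]
tp sc [543.  40. 110.]
tp sc [616.  24. 110.]
tp sc [639.  96. 110.]
tp sd [556. 116. 110.]
tp sd [536.  42. 110.]
tp sd [615.  19. 110.]
box sc [ 403. -216.   80.]
box sc [ 592. -260.   80.]
box sc [676.  89.  80.]
box sc [484. 139.  80.]
box sd [478. 141.  80.]
box sd [ 395. -214.   80.]
box sd [ 583. -260.   80.]
box sd [668.  93.  80.]
wing [570.70402389  80.33683702 158.        ] [602.02892963  56.23412605 158.        ]
```

Emit:
step_arm([
  [0.036, 0, 0.045, 0, 1],
  [0.036, 0, 0.045, 0, 1],
  [0.036, 0, 0.045, 0, 1],
  [0.036, 0, 0.045, 0, 1],
  [0.036, 0, 0.045, 0, 1],
  [0.036, 0, 0.045, 0, 1],
  [0.036, 0, 0.045, 0, 1],
  [0.036, 0, 0.045, 0, 1],
  [0.036, 0, 0.045, 0, 1],
  [0.036, 0, 0.045, 0, 1],
])

```text
time_s: 1.4
eef_pos: [537.5, 113.8, 240.6]
ee_rot: [0.391, -0.391, 0.589, -0.589]
force: [0.4, 0.5, 0.4]
gripper_width: 1.0
```

Run:
```python
from h import *
s=env.get_state(); print(s["time_s"],s["eef_pos"],s["q"]); cv2.imwrite("pics/w1.png",env.get_image("wrist"))
import pickle; pickle.dump(s,open("s1.pkl","wb"))
print(proj("wrist",[(588,66,145),(588,66,110),(513,-193,181)],s))
```

```text
1.4 [537.53841357 113.7539762  240.6153946 ] [ 5.65087572e-01  1.52507293e-01 -2.66809629e-01 -7.11394085e-05
 -1.15130621e+00  6.07169339e-01]
[[285.75910482 121.02600451]
 [281.95626312 120.39925976]
 [652.45742567  83.87451021]]
```

View pics/w1.png

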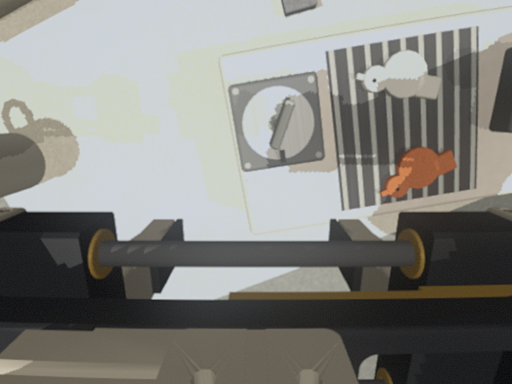

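Run:
```python
from h import *
crop("pics/w1.png",220,65,335,185,5,"pics/w1c.png")
```

```text
(no output)
```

View pics/w1c.png

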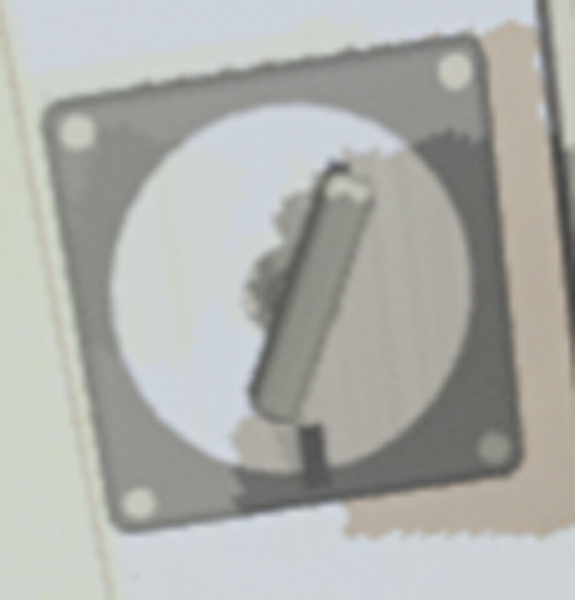

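Run:
```python
from h import *
import pickle; s=pickle.load(open("s1.pkl","rb"))
g=lambda x,y:(220+x/5,65+y/5)
P=lambda p,z:at_z("wrist",g(*p),z,s)[:2]
c=[P(p,110) for p in [(45,105),(480,40),(520,470),(115,530)]]
print(np.round(c,1),np.mean(c,0)); 
d=c[1]-c[2];e=c[0]-c[3];print(np.degrees([np.arctan2(*v[::-1]) for v in (d,e)]),[np.linalg.norm(v) for v in(d,e)])
print("disc",P((291,288),112),"bar",P((313,455),115))
a,b=P((272,405),158),P((348,185),158)
print("wing",a,b,(a+b)/2,np.linalg.norm(a-b),np.degrees(np.arctan2(*(b-a)[::-1])))
```

```text
[[635.7  99.6]
 [615.3  21.7]
 [537.8  41.4]
 [557.6 119.5]] [586.60334508  70.54767409]
[-14.28238604 -14.24424472] [np.float64(80.0242511143339), np.float64(80.61394005367066)]
disc [587.58583003  70.16608732] bar [557.0666801   78.03053858]
wing [574.1120263  82.6236825] [600.90136746  59.20206677] [587.50669688  70.91287463] 35.58427859330071 -41.16283178471544
```

Emit:
step_arm([
  [0.0107, 0, 0.0315, 0, 1],
  [0.0108, 0, 0.0316, 0, 1],
  [0, 0, 0, 0.15, 1],
  [0, 0, 0, 0.15, 1],
  [0, 0.025, 0, 0, 1],
  [0, 0.025, 0, 0, 1],
  [0, 0.025, 0, 0, 1],
  [0, 0.0255, 0, 0, 1],
  [0, 0, 0, 0, 1],
  [0, 0, 0, 0, 1],
])

```text
time_s: 2.7
eef_pos: [587.4, 71.3, 140.9]
ee_rot: [-0.299, 0.298, -0.641, 0.641]
force: [0.5, 0.5, -0.3]
gripper_width: 1.001
```

Run:
```python
from h import *
s=env.get_state(); print(s["time_s"],s["eef_pos"],s["q"],rot(s).as_matrix().round(3))
cv2.imwrite("pics/w2.png",env.get_image("wrist"));cv2.imwrite("pics/d2.png",env.get_image("side"))
cv2.imwrite("pics/s2.png",env.get_image("scene"))
crop("pics/d2.png",195,100,305,220,5,"pics/d2c.png")
crop("pics/s2.png",220,130,330,230,5,"pics/s2c.png")
```

```text
2.7 [587.36262414  71.3412568  140.94158187] [ 4.51246159e-01  3.05302184e-01 -3.10209368e-01  4.74943920e-04
 -9.54516920e-01  4.20752672e-01] [[-0.643  0.001  0.766]
 [-0.766 -0.    -0.643]
 [-0.001 -1.     0.001]]
```

View pics/w2.png

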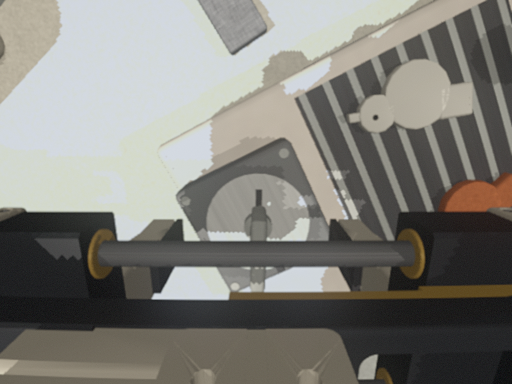

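View pics/d2c.png

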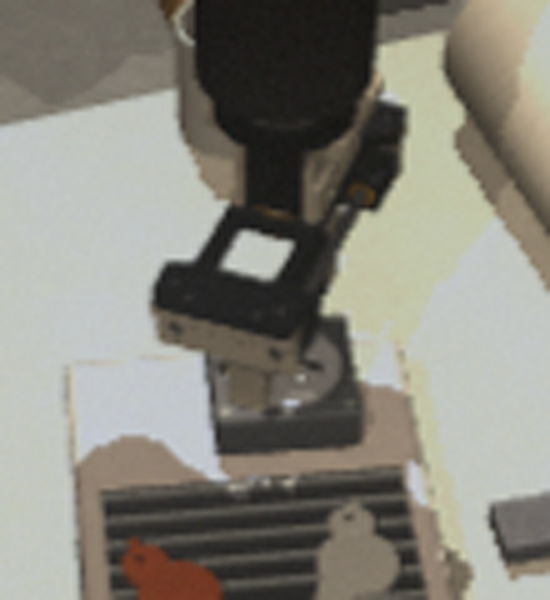

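View pics/s2c.png

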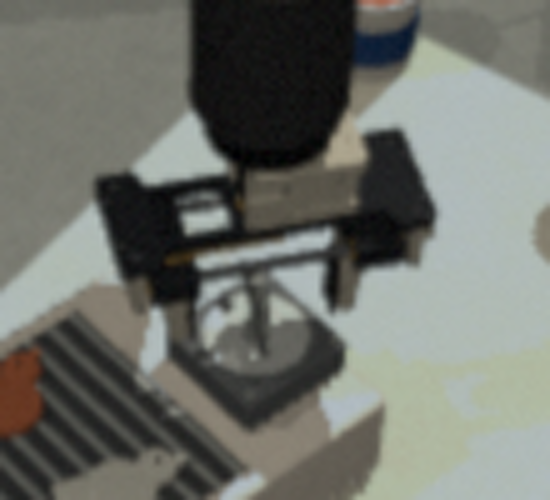

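Emit:
step_arm([
  [0, 0, 0, 0, 0],
  [0, 0, 0, 0, 0],
  [0, 0, 0, 0, 0],
  [0, 0, 0, 0, 0],
  [0, 0, 0, 0, 0],
  [0, 0, 0, 0, 0],
  [0, 0, 0, 0, 0],
  [0, 0, 0, 0, 0],
  [0, 0, 0, 0, 0],
  [0, 0, 0, 0, 0],
])

```text
time_s: 4.1
eef_pos: [586.5, 70.9, 140.0]
ee_rot: [-0.298, 0.299, -0.641, 0.641]
force: [-1.5, -2.1, 0.8]
gripper_width: 0.089
```

Run:
```python
from h import *
s=env.get_state(); print(s["time_s"],s["eef_pos"],s["force"],s["moment"],s["gripper_width"]*88)
cv2.imwrite("pics/w3.png",env.get_image("wrist"))
```

```text
4.1 [586.50826868  70.85677331 140.04964201] [-1.50941387 -2.102524    0.82066228] [-0.77368741  0.54032511 -0.05618361] 7.817362721330082
```

View pics/w3.png

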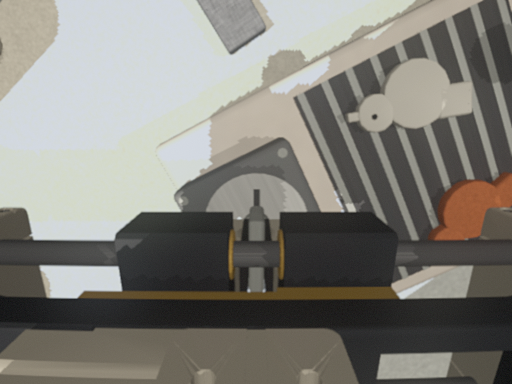

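Emit:
step_arm([
  [0, 0, 0, 0.08, 0],
  [0, 0, 0, 0.14, 0],
  [0, 0, 0, 0.16, 0],
  [0, 0, 0, 0.16, 0],
  [0, 0, 0, 0.16, 0],
  [0, 0, 0, 0.16, 0],
  [0, 0, 0, 0.16, 0],
  [0, 0, 0, 0.16, 0],
  [0, 0, 0, 0.14, 0],
  [0, 0, 0, 0.08, 0],
])

```text
time_s: 5.4
eef_pos: [586.8, 70.9, 140.1]
ee_rot: [0.186, -0.186, -0.682, 0.682]
force: [-0.2, -2.4, -0.3]
gripper_width: 0.09
```

Run:
```python
from h import *
s=env.get_state(); print(s["time_s"],s["eef_pos"],s["force"],s["moment"],s["gripper_width"]*88,s["q"],rot(s).as_matrix().round(3)[:,0])
cv2.imwrite("pics/w4.png",env.get_image("wrist"))
```

```text
5.4 [586.8442513   70.94364926 140.055217  ] [-0.24343417 -2.40661161 -0.28709724] [-0.84132608  0.05631802  0.15800805] 7.919533505910122 [ 4.51012128e-01  3.05848786e-01 -3.11745487e-01  4.78405166e-04
 -9.53397766e-01 -9.82437804e-01] [-0.862  0.507 -0.   ]
```

View pics/w4.png

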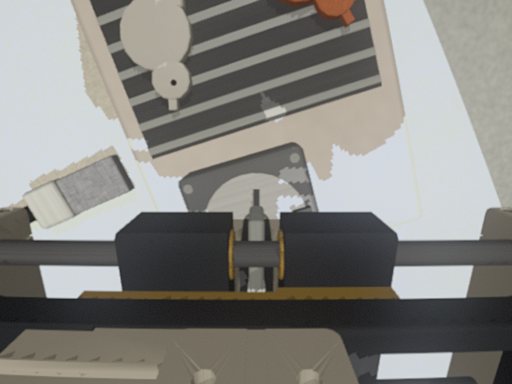

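Emit:
step_arm([
  [0, 0, 0, 0.1, 0],
  [0, 0, 0, 0.16, 0],
  [0, 0, 0, 0.17, 0],
  [0, 0, 0, 0.17, 0],
  [0, 0, 0, 0.17, 0],
  [0, 0, 0, 0.17, 0],
  [0, 0, 0, 0.17, 0],
  [0, 0, 0, 0.17, 0],
  [0, 0, 0, 0.15, 0],
  [0, 0, 0, 0.08, 0],
])

```text
time_s: 6.7
eef_pos: [586.9, 70.6, 140.1]
ee_rot: [-0.602, 0.603, 0.37, -0.37]
force: [0.2, -3.7, -0.0]
gripper_width: 0.092
```

Run:
```python
from h import *
s=env.get_state(); print(s["time_s"],s["eef_pos"],s["force"],s["moment"],s["gripper_width"]*88,s["q"],rot(s).as_matrix().round(3)[:,0])
cv2.imwrite("pics/w5.png",env.get_image("wrist"))
```

```text
6.7 [586.91226409  70.61032911 140.05260288] [ 0.24772275 -3.68718701 -0.00531021] [-1.57094894 -0.40459118  0.20749263] 8.054889291358776 [ 4.50663632e-01  3.05915906e-01 -3.11841311e-01  9.32778456e-04
 -9.53406242e-01 -2.49112258e+00] [ 0.452  0.892 -0.001]
```

View pics/w5.png

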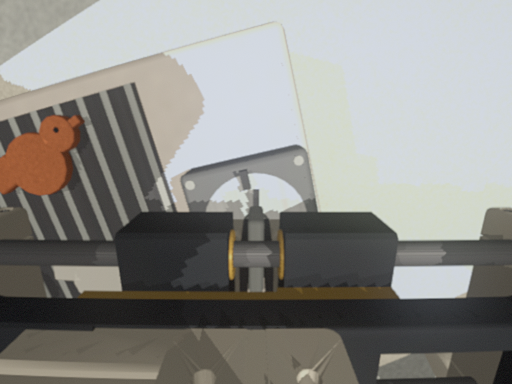

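Emit:
step_arm([
  [0, 0, 0, 0, 1],
  [0, 0, 0, 0, 1],
  [0, 0, 0, 0, 1],
  [0, 0, 0, 0, 1],
  [0, 0, 0, 0, 1],
  [0, 0, 0, 0, 1],
  [0, -0.025, 0, 0, 1],
  [0, -0.025, 0, 0, 1],
  [0, -0.025, 0, 0, 1],
  [0, -0.025, 0, 0, 1],
])

```text
time_s: 8.0
eef_pos: [586.7, 71.2, 240.9]
ee_rot: [0.602, -0.602, -0.371, 0.371]
force: [0.2, -0.3, 0.3]
gripper_width: 0.997
```

Emit:
step_arm([
  [-0.04, 0, -0.015, 0, 1],
  [-0.05, 0, -0.02, 0, 1],
  [-0.05, 0, -0.02, 0, 1],
  [-0.05, 0, -0.02, 0, 1],
  [-0.05, 0, -0.02, 0, 1],
  [-0.028, 0, -0.008, 0, 1],
  [0, 0, 0, 0, 1],
  [0, 0, 0, 0, 1],
  [0, 0, 0, 0, 1],
  [0, 0, 0, 0, 1],
])

```text
time_s: 9.25
eef_pos: [558.3, -213.6, 240.1]
ee_rot: [-0.602, 0.602, 0.371, -0.371]
force: [-1.2, 0.3, 0.1]
gripper_width: 1.004
```

Run:
```python
from h import *
import pickle
s=env.get_state(); print(s["time_s"],s["eef_pos"],s["force"],s["q"],rot(s).as_matrix().round(3)[:,0])
pickle.dump(s,open("s6.pkl","wb"))
cv2.imwrite("pics/w6.png",env.get_image("wrist"));cv2.imwrite("pics/d6.png",env.get_image("side"))
cv2.imwrite("pics/s6.png",env.get_image("scene"))
crop("pics/d6.png",195,150,305,300,4,"pics/d6c.png")
crop("pics/s6.png",230,150,320,240,6,"pics/s6c.png")
print(proj("wrist",[(513,-193,181)],s))
```

```text
9.25 [ 558.33242239 -213.61110589  240.14838783] [-1.23165963  0.28308238  0.14852013] [-3.88201424e-02  2.32978354e-01 -1.65647163e-01 -5.64289486e-05
 -1.17200757e+00 -1.99788760e+00] [0.449 0.893 0.   ]
[[252.7614738  142.89805845]]
```

View pics/w6.png

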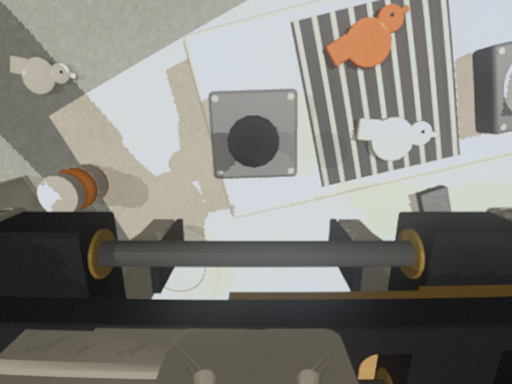

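View pics/d6c.png

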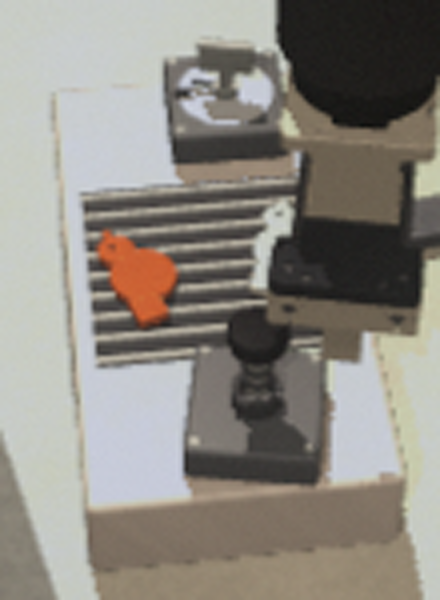

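View pics/s6c.png

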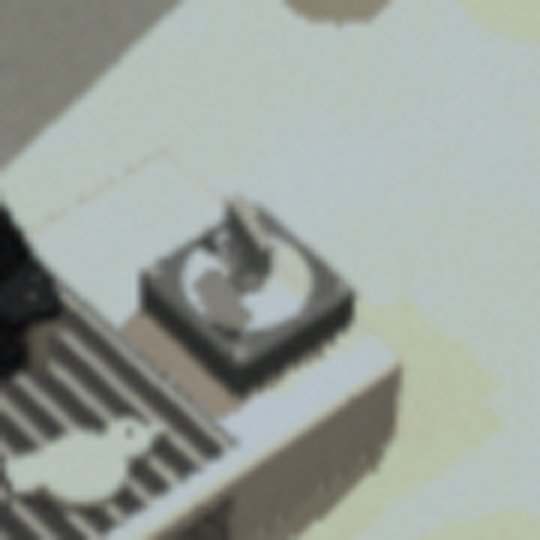

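Run:
```python
from h import *
import pickle
s=pickle.load(open("s6.pkl","rb"))
print(at_z("wrist",(253.5,141.5),181,s))
im=cv2.imread("pics/w6.png")[70:190,195:315]
cv2.imwrite("pics/w6k.png",cv2.resize(np.clip(im*2.0,0,255).astype('uint8'),None,fx=5,fy=5))
a=cv2.imread("pics/side0.png")[150:195,230:275];b=cv2.imread("pics/d6.png")[150:195,230:275]
cv2.imwrite("pics/cmp.png",cv2.resize(np.hstack([a,b]),None,fx=8,fy=8,interpolation=cv2.INTER_CUBIC))
```

```text
[ 512.35330852 -192.08178816  181.        ]
```

View pics/cmp.png

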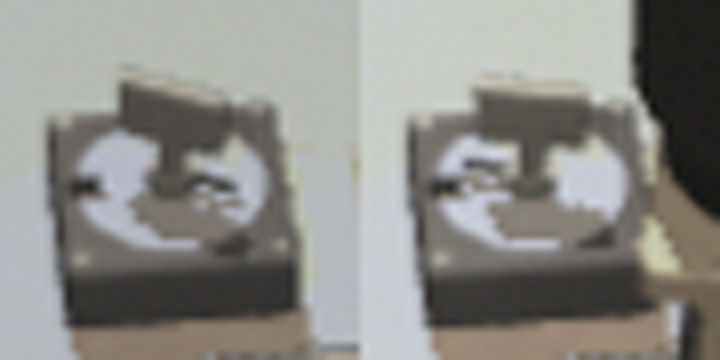

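View pics/w6k.png

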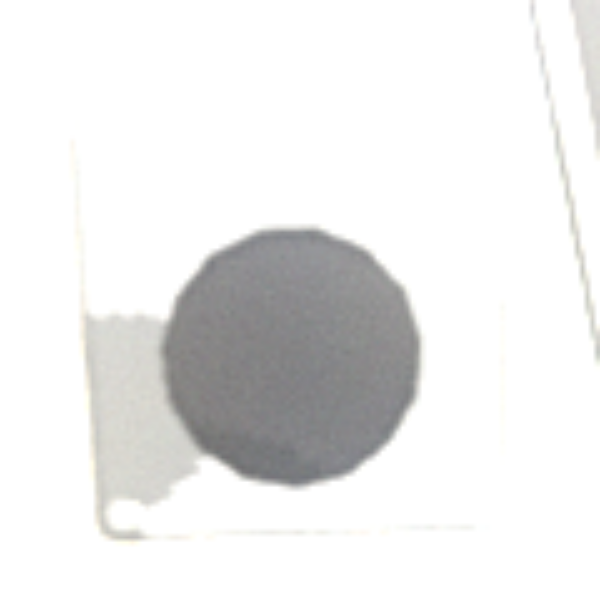

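Emit:
step_arm([
  [-0.0007, 0, 0.025, 0, 0],
  [-0.0007, 0, 0.0257, 0, 0],
  [0, 0, 0, 0, 0],
  [0, 0, 0, 0, 0],
  [0, 0, 0, 0, 0],
  [0, 0, 0, 0, 0],
  [0, 0, 0, 0, 0],
  [0, 0.015, 0, 0, 0],
  [0, 0.015, 0, 0, 0],
  [0, 0.008, 0, 0, 0],
])

```text
time_s: 10.65
eef_pos: [511.4, -192.8, 200.2]
ee_rot: [0.603, -0.602, -0.37, 0.371]
force: [-0.8, 0.2, 0.6]
gripper_width: 0.01
```

Emit:
step_arm([
  [0, 0, 0, 0, 0],
  [0, 0.003, 0, 0, 0],
  [0, 0.003, 0, 0, 0],
  [0, 0.002, 0, 0, 0],
  [0, 0.002, 0, 0, 0],
  [0, 0.001, 0, 0, 0],
  [0, 0, 0, 0, 0],
  [0, 0, 0, 0, 0],
  [0, 0, 0, 0, 0],
  [0, 0, 0, 0, 0],
])

```text
time_s: 11.9
eef_pos: [512.4, -192.9, 192.5]
ee_rot: [-0.602, 0.602, 0.371, -0.37]
force: [-2.6, 1.8, 10.0]
gripper_width: 0.007
```

```bash
cat > look.py <<'E'
from h import *
import sys
t=sys.argv[1]
s=env.get_state(); print(s["time_s"],s["eef_pos"],s["force"],s["gripper_width"],s["q"].round(3))
cv2.imwrite(f"pics/d{t}.png",env.get_image("side")); cv2.imwrite(f"pics/s{t}.png",env.get_image("scene"))
a=cv2.imread(f"pics/d{t}.png")[210:280,225:295]; b=cv2.imread(f"pics/s{t}.png")[195:265,165:235]
cv2.imwrite(f"pics/c{t}.png",cv2.resize(np.clip(np.hstack([a,b])*1.5,0,255).astype('uint8'),None,fx=5.5,fy=5.5,interpolation=cv2.INTER_CUBIC))
E
python3 look.py 7
```

```text
11.9 [ 512.37196109 -192.92590154  192.46470024] [-2.61797073  1.77333239  9.95074432] 0.006556816606708425 [-2.000e-03  1.870e-01 -3.410e-01  0.000e+00 -1.042e+00 -2.036e+00]
```

View pics/c7.png

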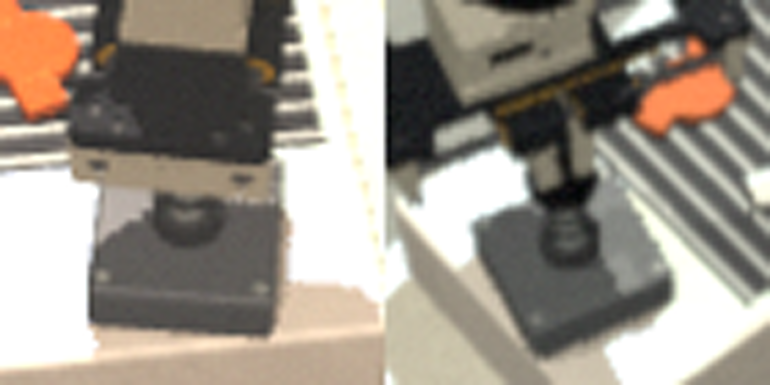

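Emit:
step_arm([
  [0, 0.003, 0, 0, 0],
  [0, 0.003, 0, 0, 0],
  [0, 0.003, 0, 0, 0],
  [0, 0.003, 0, 0, 0],
  [0, 0.003, 0, 0, 0],
  [0, 0.003, 0, 0, 0],
  [0, 0.002, 0, 0, 0],
  [0, 0, 0, 0, 0],
  [0, 0, 0, 0, 0],
  [0, 0, 0, 0, 0],
])

```text
time_s: 13.25
eef_pos: [512.4, -192.9, 172.2]
ee_rot: [-0.602, 0.602, 0.371, -0.371]
force: [-2.9, 2.2, 7.9]
gripper_width: 0.004
```

```bash
python3 look.py 8
```

```text
13.25 [ 512.37370277 -192.93164961  172.22323657] [-2.93498161  2.24802564  7.86409446] 0.00390848346770116 [-2.000e-03  2.060e-01 -3.680e-01  0.000e+00 -9.960e-01 -2.036e+00]
```

View pics/c8.png

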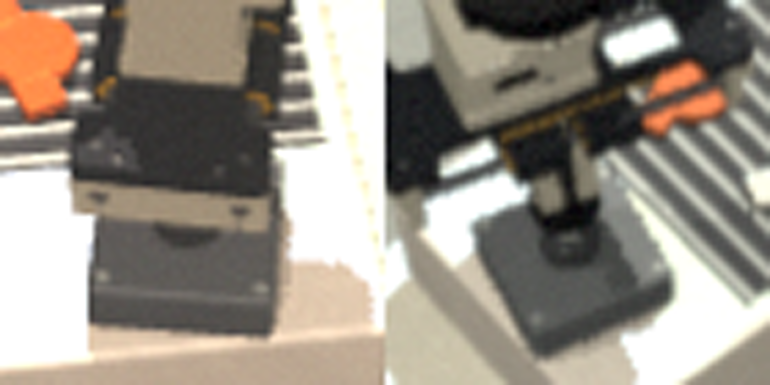

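Emit:
step_arm([
  [0, 0.003, 0, 0, 0],
  [0, 0.003, 0, 0, 0],
  [0, 0.002, 0, 0, 0],
  [0, 0.002, 0, 0, 0],
  [0, 0, 0, 0, 0],
  [0, 0, 0, 0, 0],
  [0, 0, 0, 0, 0],
  [0, 0, 0, 0, 0],
  [0, 0, 0, 0, 0],
  [0, 0, 0, 0, 0],
])

```text
time_s: 14.6
eef_pos: [512.4, -192.9, 162.2]
ee_rot: [-0.602, 0.602, 0.371, -0.371]
force: [-3.7, 1.5, 7.3]
gripper_width: 0.006
```

Emit:
step_arm([
  [0, 0.001, 0, 0, 0],
  [0, 0, 0, 0, 0],
  [0, 0, 0, 0, 0],
  [0, 0, 0, 0, 0],
  [0, 0, 0, 0, 0],
  [0, 0, 0, 0, 0],
  [0, 0, 0, 0, 0],
  [0, 0, 0, 0, 0],
  [0, 0, 0, 0, 0],
  [0, 0, 0, 0, 0],
])

```text
time_s: 15.85
eef_pos: [512.4, -192.9, 161.2]
ee_rot: [-0.602, 0.602, 0.371, -0.371]
force: [-3.5, 1.7, 8.1]
gripper_width: 0.004
```

Emit:
step_arm([
  [0, 0.001, 0, 0, 0],
  [0, 0, 0, 0, 0],
  [0, 0, 0, 0, 0],
  [0, 0, 0, 0, 0],
  [0, 0, 0, 0, 0],
  [0, 0, 0, 0, 0],
  [0, 0, 0, 0, 0],
  [0, 0, 0, 0, 0],
  [0, 0, 0, 0, 0],
  [0, 0, 0, 0, 0],
])

```text
time_s: 17.1
eef_pos: [512.4, -192.9, 160.4]
ee_rot: [-0.602, 0.602, 0.371, -0.371]
force: [-3.3, 2.1, 8.8]
gripper_width: 0.006
```

```bash
python3 look.py 9;python3 - <<'E'
from h import *
for i in range(5):
    env.get_image("side"); s=env.get_state(); print(s["eef_pos"][2].round(2),s["force"].round(2))
E
```

```text
17.1 [ 512.40791546 -192.94215882  160.37564472] [-3.30159632  2.13913087  8.81225186] 0.005516599298612738 [-2.000e-03  2.170e-01 -3.830e-01  0.000e+00 -9.690e-01 -2.036e+00]
160.37 [-2.91  2.69  9.27]
160.36 [-3.49  2.06  9.2 ]
160.34 [-3.43  2.91  9.43]
160.37 [-3.8   1.46  8.75]
160.35 [-3.14  1.95  9.03]
```

View pics/c9.png

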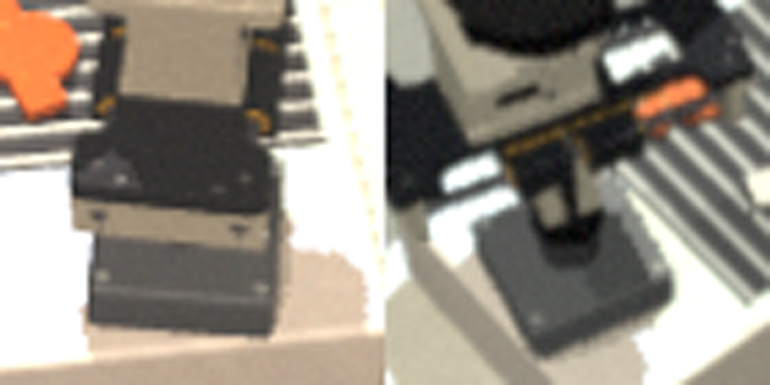

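Emit:
step_arm([
  [0, 0.001, 0, 0, 0],
  [0, 0, 0, 0, 0],
  [0, 0, 0, 0, 0],
  [0, 0, 0, 0, 0],
  [0, 0, 0, 0, 0],
  [0, 0, 0, 0, 0],
  [0, 0, 0, 0, 0],
  [0, 0, 0, 0, 0],
  [0, 0, 0, 0, 0],
  [0, 0, 0, 0, 0],
])

```text
time_s: 18.7
eef_pos: [512.4, -192.9, 159.5]
ee_rot: [-0.602, 0.602, 0.371, -0.371]
force: [-4.1, 2.1, 10.4]
gripper_width: 0.001
```

Emit:
step_arm([
  [0, 0.001, 0, 0, 0],
  [0, 0, 0, 0, 0],
  [0, 0, 0, 0, 0],
  [0, 0, 0, 0, 0],
  [0, 0, 0, 0, 0],
  [0, 0, 0, 0, 0],
  [0, 0, 0, 0, 0],
  [0, 0, 0, 0, 0],
  [0, 0, 0, 0, 0],
  [0, 0, 0, 0, 0],
])

```text
time_s: 19.95
eef_pos: [512.4, -193.0, 158.7]
ee_rot: [-0.602, 0.602, 0.371, -0.371]
force: [-4.0, 2.4, 11.5]
gripper_width: 0.007
```

```bash
python3 look.py 10;python3 - <<'E'
from h import *
for i in range(5):
    env.get_image("side"); s=env.get_state(); print(s["eef_pos"][2].round(2),s["force"].round(2))
E
```

```text
19.95 [ 512.40713042 -192.96984663  158.67130276] [-4.0005047   2.44001397 11.52721012] 0.0065624579310474525 [-2.000e-03  2.190e-01 -3.850e-01  1.000e-03 -9.650e-01 -2.036e+00]
158.69 [-4.1   3.56 12.38]
158.69 [-4.21  2.36 12.69]
158.71 [-3.29  3.78 11.62]
158.66 [-4.26  2.87 12.61]
158.68 [-4.91  2.72 12.36]
```

View pics/c10.png

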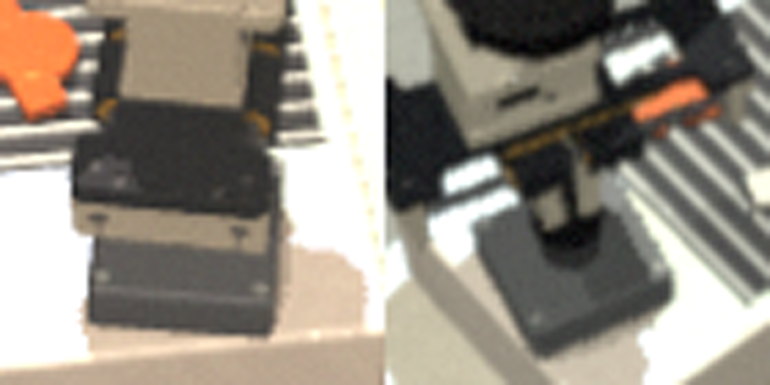

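View pics/d10.png

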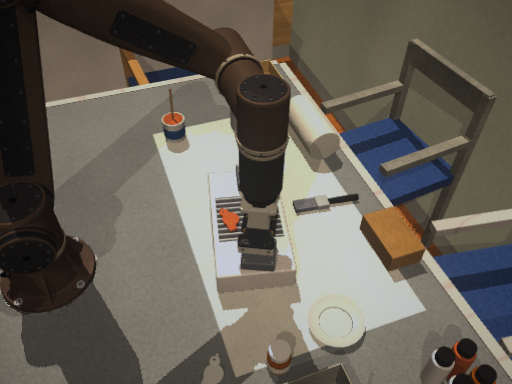

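Run:
```python
from h import *
s=env.get_state(); print(s["time_s"],s["eef_pos"],s["force"])
print(env.job_done())
```

```text
20.3 [ 512.43719792 -192.92444183  158.68102011] [-4.90713918  2.72357695 12.36474395]
the job is handed in; nothing more can be done
None
```

I wound the timer past the raised bar, then pressed the plunger to its third click. I handed the job in at 20.3 s with the closed fingers still holding the plunger down.

- **Timer:** I turned the key clockwise in one grip, from about 0.45 rad to about 3.36 rad. The wrist picture, and the side picture after I let go, both show the pointer past the bar. The stop at 3.7 was not reached.
- **Plunger:** The fingertips stood at about 144.7 mm above the table, which is about 36.3 mm of travel against the third click at 36 mm. The push dipped to about 7 N just short of the click, then rose to about 12 N at the end. That is about 1 N above the plain spring figure of 11 N, so the plunger may sit a few tenths of a millimetre past the click. It is well short of the bottom stop at 45 mm.
- **Not confirmed:** I could not see the third ring against the collar because the gripper hid it. The depth therefore rests on the arm's height reading and the force pattern.
- **Other things:** I never brought the arm or fingers near the birds or the other objects. Those still visible in the last pictures were in place; the gripper partly hid the birds on the grille.

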